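# Load, clamp and wind the spring-driven vial shaker

### The job

Get the spring-driven shaker ready to run: stand every glass vial from the bench in a pocket of its own in the shaker's tray, handling them gently (under 50 N a finger), and swing the hold-down bar fully shut over them. Then turn the wing nut backwards (anticlockwise) until its thread start clicks and the nut drops, and screw it forwards (clockwise) tight to its stop; last of all wind the brass key clockwise, in repeated partial turns, until it is fully wound. Do not shift the beaker, the petri dish or the bench timer.

Things in the scene. Friction and masses are not known exactly. Their poses are not given: they have to be found in the camera images.
- shaker: the shaker, fixed: grey base 92 x 450 mm, top at z = 30 mm. Origin on the worktop, at yaw 0 x points away from the robot, y left. Along its y axis: bar pivot column at y = +165 mm, black tray of four pockets, wing nut on its stud at -110 mm, at -215 mm a white spring drum (92 mm across, top 80 mm high) with the brass key. Base spans y +185 to -265 mm, x -46 to +46 mm
- pocket0 (a point): centre of a tray pocket's floor, 30 mm above the worktop; the pocket is 36 x 36 mm inside, its walls 4 mm thick and 18 mm high, pockets 40 mm apart along the shaker's y axis. Any vial may go in any pocket
- pocket1 (a point): centre of a tray pocket's floor, 30 mm above the worktop; the pocket is 36 x 36 mm inside, its walls 4 mm thick and 18 mm high, pockets 40 mm apart along the shaker's y axis. Any vial may go in any pocket
- pocket2 (a point): centre of a tray pocket's floor, 30 mm above the worktop; the pocket is 36 x 36 mm inside, its walls 4 mm thick and 18 mm high, pockets 40 mm apart along the shaker's y axis. Any vial may go in any pocket
- pocket3 (a point): centre of a tray pocket's floor, 30 mm above the worktop; the pocket is 36 x 36 mm inside, its walls 4 mm thick and 18 mm high, pockets 40 mm apart along the shaker's y axis. Any vial may go in any pocket
- vial_a: glass sample vial with screw cap, a cylinder 23 mm in diameter, 52 mm tall (cap above 40 mm), with a weighted foot, about 0.08 kg, standing on the worktop at the start; origin at the centre of its underside, z up. Cracks if the fingers together press on it with more than 130 N; keep under 50 N a finger. May be absent (None)
- vial_b: glass sample vial with screw cap, a cylinder 23 mm in diameter, 52 mm tall (cap above 40 mm), with a weighted foot, about 0.08 kg, standing on the worktop at the start; origin at the centre of its underside, z up. Cracks if the fingers together press on it with more than 130 N; keep under 50 N a finger. May be absent (None)
- vial_c: glass sample vial with screw cap, a cylinder 23 mm in diameter, 52 mm tall (cap above 40 mm), with a weighted foot, about 0.08 kg, standing on the worktop at the start; origin at the centre of its underside, z up. Cracks if the fingers together press on it with more than 130 N; keep under 50 N a finger. May be absent (None)
- vial_d: glass sample vial with screw cap, a cylinder 23 mm in diameter, 52 mm tall (cap above 40 mm), with a weighted foot, about 0.08 kg, standing on the worktop at the start; origin at the centre of its underside, z up. Cracks if the fingers together press on it with more than 130 N; keep under 50 N a finger. May be absent (None)
- bar (a joint): angle of the hold-down bar, rad: 0 = fully shut over the tray (a stop), grows as it swings away from the robot (counterclockwise from above), to 1.5; starts at 1.1 to 1.25. It turns about the upright pivot column, stays where left, needs about 1 N at the handle; shut (below 0.06) it clears the vials' caps by 2 mm and its fork embraces the nut's stud
- bar_handle (a point): point 18 mm below the top of the bar's handle, an upright black post 16 mm in diameter that stands 40 mm out of the bar; the bar's top is 22 mm below this point. The handle is 85 mm from the pivot axis
- nut (a joint): turn of the steel wing nut, rad, growing clockwise from above (tightening). Starts at 0.6 to 1.1, lying on top of the stud's thread; clockwise it then jams at 1.5. Backed below 0 it clicks: a light spring drops it 10 mm (if the fingers hold it up, when they let go). Then clockwise it runs in the thread to a stop at 2.2; tight = above 1.9. Backward stop -0.5. Takes 0.03 N m, stays where left
- nut_rise (a joint): height of the wing nut, m: about -0.003 on top of the thread, -0.013 once it has dropped; screwed clockwise from there it sinks 1.5 mm per rad, to about -0.016 when tight
- nut_grip (a point): grip point on the nut's axis, in the middle of its wings; x axis along the wings, z up. The wings are 52 mm long, 9 mm thick and stand 17 mm below to 11 mm above this point; below them is a round skirt 38 mm across
- key (a joint): turn of the brass winding key, rad, growing clockwise from above (winding). Starts between 0 and 0.9. A spring (0.03 N m at first, 0.15 N m when wound) turns it back when let go, until the ratchet catches after at most 0.63 rad (a catch every 0.63 rad, the last at about 6.28); stop at 6.75. Fully wound: stays above 6.0 when let go
- key_grip (a point): grip point on the key's axis, 2 mm above the middle of its flat bow; x axis along the bow, z up. The bow is 52 mm long, 8 mm thick, and reaches from 14 mm below to 10 mm above this point; it stands about 20 mm clear above the drum
- beaker: bystander: small glass beaker, 53 mm across, 69 mm tall; origin at the centre of its underside
- petri: bystander: petri dish, 57 mm across, 15 mm tall; origin at the centre of its underside
- timer: bystander: black bench timer, 50 x 76 x 24 mm; origin at the centre of its underside

How it is judged:
On the way, in this order (a step that is already met when the one before it is completed fails the run):
1. every vial stands in a pocket and the bar is shut over them (x of vial_a in the frame of shaker between -0.016 and 0.016 m and y of vial_a in the frame of shaker between -0.037 and 0.127 m and z of each of vial_a, vial_b, vial_c, vial_d in the frame of shaker below 0.036 m and angle between each of vial_a, vial_b, vial_c, vial_d's own z axis and vertical below 0.2 rad and x of vial_b in the frame of shaker between -0.016 and 0.016 m and y of vial_b in the frame of shaker between -0.037 and 0.127 m and x of vial_c in the frame of shaker between -0.016 and 0.016 m and y of vial_c in the frame of shaker between -0.037 and 0.127 m and x of vial_d in the frame of shaker between -0.016 and 0.016 m and y of vial_d in the frame of shaker between -0.037 and 0.127 m and value of joint bar below 0.06 rad), for 0.2 s.
2. the wing nut is turned back until it drops at its thread start (value of joint nut below 0.3 rad and value of joint nut_rise below -0.01 m and value of joint bar below 0.06 rad), for 0.1 s.
3. the wing nut is screwed forward and tight (value of joint nut above 1.9 rad and value of joint nut_rise below -0.013 m and value of joint bar below 0.06 rad), for 0.2 s.
4. the key is fully wound (value of joint key above 6 rad), for 0.2 s.
At the end, for the whole second after the job is handed in: every vial present stands upright (within 0.2 rad) on the floor of a tray pocket and at rest, the bar is shut (below 0.06 rad), the nut is engaged and tight (angle above 1.9, height below -0.013) and the key, let go, stays above 6.0 rad (all of step 3 and x of vial_a in the frame of shaker between -0.016 and 0.016 m and y of vial_a in the frame of shaker between -0.037 and 0.127 m and z of each of vial_a, vial_b, vial_c, vial_d in the frame of shaker below 0.036 m and angle between each of vial_a, vial_b, vial_c, vial_d's own z axis and vertical below 0.2 rad and x of vial_b in the frame of shaker between -0.016 and 0.016 m and y of vial_b in the frame of shaker between -0.037 and 0.127 m and x of vial_c in the frame of shaker between -0.016 and 0.016 m and y of vial_c in the frame of shaker between -0.037 and 0.127 m and x of vial_d in the frame of shaker between -0.016 and 0.016 m and y of vial_d in the frame of shaker between -0.037 and 0.127 m and value of joint key above 6 rad and linear speed of each of vial_a, vial_b, vial_c, vial_d below 0.02 m/s); the robot touches nothing.
It fails at once if a vial is gripped too hard (fingers together over 130 N) (contact force between the fingers and vial_a above 130 N or contact force between the fingers and vial_b above 130 N or contact force between the fingers and vial_c above 130 N or contact force between the fingers and vial_d above 130 N).
It fails at once if the beaker, the petri dish or the timer is shifted more than 3 cm (distance of any of beaker, petri, timer from where it was at the start of the episode above 0.03 m).
Of vial_a, vial_b, vial_c, vial_d only 3 to 4 are there at a start; the rules pass over those that are not, and their reading is None.
At some moment in a run one of vial_a, vial_b, vial_c, vial_d may be knocked a few centimetres aside while the robot is not near it.
It also fails if it takes over 208 s, if anything falls off the work surface, if the arm or the gripper's body presses on something with over 40 N, if the wrist force passes 120 N, or if a joint passes its speed limit or range.

### The arm

A 7-joint arm with a two-finger parallel gripper is mounted at the origin on a cart in front of the work surface, level with it; the furniture and walls round the work are solid. World frame = base frame: x ahead of the robot, y to its left, z up, the work surface at z = 0. Lengths are in m, angles in rad, forces in N, time in s.
With the tool pointing down it reaches from about 0.35 to 0.9 m from the base axis. Payload 19.9 kg.
Tool frame: the origin (TCP) lies at the very end of the fingers, on their centre line; the grasp point (between the pads) lies 19 mm behind it; z points along the fingers, y is the line along which they close (so a half turn about z gives the same grasp; the last joint's range is limited). The gripper opens to 85 mm and grips with 20 to 120 N. Pads are 22 mm wide; open, the fingers measure 114 mm over their backs; the gripper's body (76 mm by 85 mm) begins 54 mm behind the grasp point. The pads swing forward as they close: fully open they stand 13 mm farther back than shut.
Start: joints at [-1.25, 0.417, -0.01, 1.614, 0.005, 1.111, -0.053], TCP at [0.221, 0.585, 0.231] pointing down, gripper open.
Joint ranges: [-2.81, 2.81], [-0.39, 2.02], [-1.27, 1.25], [0.06, 2.57], [-1.19, 4.33], [0.19, 2], [-2.82, 2.82]. Speed limits (rad/s): [1.89, 1.89, 2.39, 2.39, 3.01, 3.01, 3.01].

### API

Orientations are given as a rotation vector (axis times angle).
In Python, from rig import robot gives the robot as it stands.
- The arm moves only by the shell command python3 -m handwheel 'ROWS'. ROWS is text: rows parted by semicolons, each of 7 numbers parted by spaces: the closure in counts, from 0 (fully open) to 255 (shut), then the shift along the tool's x, y, z in cm, then the turn, a rotation vector about the tool's x, y, z in rad. In form: hand dx dy dz wx wy wz; .... A call has 1 to 20 rows; each row shifts and turns the commanded pose from where the row before left it, along the tool's axes as they then stand; what a row does not reach is not made up. A row lasts 1/12 s, in which the tool goes at most 41.7 mm and 7.16 degrees, less where a joint would pass 70% of its speed; a pose out of reach is approached as far as the arm can. A call is refused whole if a number of a shift passes 4.17 or a number of a turn 0.125, either way. A call with a gripper value outside its range is refused whole. The fingers move at their own pace and stop on an object; the grip force is fixed at half the most. Time passes only in rows, so rows that do not move let the fingers close. It gives the time, the measured TCP pose, the force, the opening and the grip force at its end, in the units of the state.
- robot.observe(): the state, without advancing time (a new reading comes with each control period).
- robot.camera(name): name is "scene" or "top" or "wrist"; returns (picture, depth): 400x640x3 uint8, red, green, blue; 400x640 float32, m along the optical axis (not along the pixel's ray), 0 where there is no reading.
- robot.camera_model(name): a dict with "K" (3x3 intrinsics, pixels), "world_from_camera" (4x4, takes a point from camera to world coordinates). Camera axes: x right, y down, z forward; pixel columns grow to the right and rows downward; lengths in m; the calibration is good to about 2 mm. A picture is of the moment at which its call begins: read the wrist's pose just before it. camera_model takes no time and is no camera call; for the wrist camera it gives the pose at the moment of the call.
- robot.close_job(): hands the job in; it is judged then, once.
The state is a dict: "clock": time; "joint_pos": joint angles; "joint_vel": joint speeds; "tau": joint torques, N m; "position": TCP position; "orientation": TCP orientation; "wrist_force": force on the tool from outside, world axes, zero at the start; "torque": the same for the moment, N m; "finger_gap": finger opening in m; "finger_force": force on a finger pad.
Only numpy, scipy, OpenCV 4.12 (cv2) and the standard library are available. Lean on these libraries where they do the work, as an engineer would, in place of code of your own. Each camera call takes 0.05 s, during which the arm holds its last target. There are 200 camera calls.

## Working session

There is one attempt and no reset: what is moved stays moved. The work goes in short steps, Python scripts to look and compute and a shell command to move; the robot and the scene stay as the last step left them, time stands still between calls to the robot, and variables do not carry over. Pictures are saved under pics/ and viewed, at most 14 in all, crops included, and the job is handed in when it is done.

```bash
ls; mkdir -p pics
python3 - <<'E'
from rig import robot
import cv2,numpy as np
s=robot.observe();print({k:np.round(v,3).tolist() if not np.isscalar(v) else v for k,v in s.items()})
for n in("scene","top"):
    p,d=robot.camera(n);cv2.imwrite(f"pics/{n}0.png",p[:,:,::-1]);np.save(f"pics/{n}0d.npy",d)
    m=robot.camera_model(n);print(n,np.round(m["K"],1).tolist(),np.round(m["world_from_camera"],3).tolist())
E
```

```text
pics
{'clock': 0.0, 'joint_pos': [-1.25, 0.418, -0.01, 1.614, 0.005, 1.111, -0.053], 'joint_vel': [-0.001, 0.001, 0.002, 0.0, -0.001, 0.001, 0.001], 'tau': [-0.0, -86.445, 0.679, -43.49, 0.019, 0.007, 0.0], 'position': [0.221, 0.584, 0.231], 'orientation': [-0.565, -3.09, 0.002], 'wrist_force': [0.22, -0.007, 0.283], 'torque': [0.003, 0.013, 0.012], 'finger_force': 0.0, 'finger_gap': 0.08510437941105192}
scene [[429.9, 0.0, 315.3], [0.0, 429.9, 195.5], [0.0, 0.0, 1.0]] [[0.604, -0.332, 0.724, -0.309], [-0.797, -0.271, 0.54, -0.582], [0.017, -0.903, -0.429, 0.567], [0.0, 0.0, 0.0, 1.0]]
top [[423.0, 0.0, 310.5], [0.0, 423.0, 202.7], [0.0, 0.0, 1.0]] [[-0.013, -0.993, 0.116, 0.372], [-1.0, 0.012, -0.009, -0.004], [0.008, -0.116, -0.993, 1.14], [0.0, 0.0, 0.0, 1.0]]
```

View pics/scene0.png

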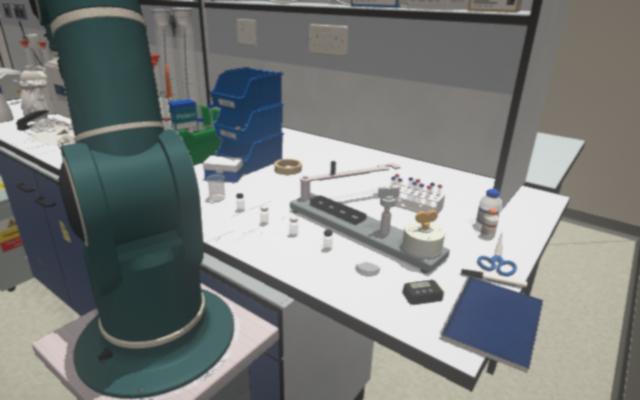

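View pics/top0.png

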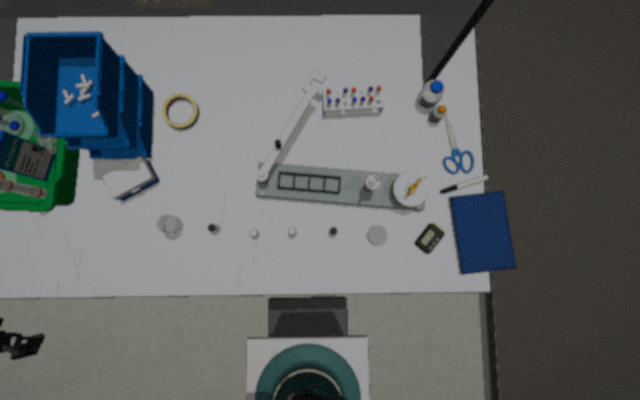

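The scene shows four vials in front of the shaker (top view about (213,228), (254,233), (292,232), (333,231)). The beaker is at (170,226), the petri dish at (376,235) and the timer at (430,238). The shaker runs from (258,180) to (424,195), with the bar open, the nut at (372,181) and the key at (412,186).

```bash
cat > h.py <<'E'
from rig import robot
import cv2,numpy as np
from scipy.spatial.transform import Rotation as R
def ray(m,uv,z):
    uv=np.atleast_2d(np.asarray(uv,float));T=m["world_from_camera"]
    d=np.c_[uv,np.ones(len(uv))]@np.linalg.inv(m["K"]).T@T[:3,:3].T
    o=T[:3,3];return o+d*((z-o[2])/d[:,2])[:,None]
def cloud(m,d):
    v,u=np.indices(d.shape);T=m["world_from_camera"]
    P=np.dstack([u,v,np.ones_like(u)])@np.linalg.inv(m["K"]).T*d[...,None]
    return P@T[:3,:3].T+T[:3,3]
def look(name,fn=None):
    m=robot.camera_model(name);p,d=robot.camera(name)
    if fn:cv2.imwrite(f"pics/{fn}.png",p[:,:,::-1])
    return m,p,d,cloud(m,d)
def yaw(): # world angle of tool y (closing line)
    A=R.from_rotvec(robot.observe()["orientation"]).as_matrix();return np.arctan2(A[1,1],A[0,1])
def to(x,y,z,close=None):
    """prints turn wz needed so closing line has world angle `close`, then cm shift in tool axes AFTER turn (tool made vertical)"""
    s=robot.observe();p=np.array(s["position"]);a=yaw();t=0
    if close is not None:
        t=-(((close-a)+np.pi/2)%np.pi-np.pi/2)
    b=a-t; ty=np.array([np.cos(b),np.sin(b),0]);tx=np.cross(ty,[0,0,-1.])
    D=(np.array([x,y,z])-p)*100
    A=R.from_rotvec(s["orientation"]).as_matrix()
    # levelling turn, in tool axes after yaw
    W=np.c_[tx,ty,[0,0,-1]];lv=(R.from_matrix(W.T@(R.from_rotvec([0,0,-t]).as_matrix()@A if False else A@R.from_rotvec([0,0,t]).as_matrix())).inv()).as_rotvec()
    print(f"wz {t:.3f} ({abs(t)/.12:.1f} rows) shift cm {D@tx:.2f} {D@ty:.2f} {-D[2]:.2f}  tilt fix {np.round(lv,3)} q7 {s['joint_pos'][6]:.2f} t {s['clock']:.1f}")
E
python3 - <<'E'
from h import *
m=robot.camera_model("top");p=cv2.imread("pics/top0.png");P=cloud(m,np.load("pics/top0d.npy"))
u=np.s_[:, :]
# vials: components above 20 mm in front area
M=((P[...,2]>.035)&(P[...,2]<.1)&(P[...,0]>.25)&(P[...,0]<.75)&(abs(P[...,1])<.45)).astype(np.uint8)
n,L,S,C=cv2.connectedComponentsWithStats(M)
for i in range(1,n):
    if S[i,4]>15:
        q=P[L==i];print(S[i].tolist(),np.round(C[i],1),np.round(np.median(q,0),3),np.round(q[:,2].max(),3), "ray52",np.round(ray(m,C[i],.05)[0,:2],3))
# base: grey height 20-36mm
M=((abs(P[...,2]-.028)<.008)&(P[...,0]>.4)&(P[...,0]<.6)&(abs(P[...,1])<.4)).astype(np.uint8)
M=cv2.morphologyEx(M,cv2.MORPH_CLOSE,np.ones((9,9)))
c=max(cv2.findContours(M,0,2)[0],key=cv2.contourArea)
w=ray(m,c[:,0]+0.0,.03)[:,:2].astype(np.float32);print("rect",cv2.minAreaRect(w*1000))
E
```

```text
[255, 103, 54, 81, 776] [280.3 143.4] [0.646 0.058 0.094] 0.1 ray52 [0.657 0.063]
[431, 105, 16, 15, 177] [438.7 112.3] [ 0.734 -0.355  0.06 ] 0.08 ray52 [ 0.738 -0.36 ]
[129, 108, 26, 85, 930] [141.1 159.5] [0.598 0.419 0.061] 0.1 ray52 [0.618 0.427]
[277, 171, 65, 22, 391] [308.8 181.6] [ 0.556 -0.011  0.047] 0.054 ray52 [ 0.554 -0.011]
[390, 171, 39, 38, 1041] [408.4 189.8] [ 0.525 -0.261  0.08 ] 0.1 ray52 [ 0.53 -0.27]
[363, 185, 8, 7, 19] [365.6 189.1] [ 0.531 -0.158  0.052] 0.066 ray52 [ 0.533 -0.159]
[156, 213, 24, 21, 217] [166.  223.3] [0.449 0.36  0.06 ] 0.072 ray52 [0.45  0.358]
[208, 223, 9, 9, 66] [212.  227.2] [0.439 0.239 0.049] 0.056 ray52 [0.439 0.239]
[288, 227, 9, 9, 61] [291.8 230.9] [0.426 0.034 0.05 ] 0.055 ray52 [0.426 0.034]
[329, 227, 9, 8, 58] [332.9 230.5] [ 0.427 -0.072  0.05 ] 0.057 ray52 [ 0.426 -0.072]
[250, 229, 8, 8, 52] [253.2 232.5] [0.423 0.134 0.051] 0.055 ray52 [0.424 0.134]
rect ((545.7103271484375, -95.38363647460938), (448.1305236816406, 92.77059173583984), 84.34803009033203)
```

```bash
python3 -c "
from h import *
to(.439,.239,.12,-.0987)"
```

```text
wz 1.308 (10.9 rows) shift cm -32.21 25.09 11.07  tilt fix [-0.     0.001  0.   ] q7 -0.05 t 0.1
```

```bash
python3 -m handwheel '0 0 0 0 0 0 .119;0 0 0 0 0 0 .119;0 0 0 0 0 0 .119;0 0 0 0 0 0 .119;0 0 0 0 0 0 .119;0 0 0 0 0 0 .119;0 0 0 0 0 0 .119;0 0 0 0 0 0 .119;0 0 0 0 0 0 .119;0 0 0 0 0 0 .119;0 0 0 0 0 0 .118' && python3 -m handwheel '0 -2.3 1.79 .79 0 0 0;0 -2.3 1.79 .79 0 0 0;0 -2.3 1.79 .79 0 0 0;0 -2.3 1.79 .79 0 0 0;0 -2.3 1.79 .79 0 0 0;0 -2.3 1.79 .79 0 0 0;0 -2.3 1.79 .79 0 0 0;0 -2.3 1.79 .79 0 0 0;0 -2.3 1.79 .79 0 0 0;0 -2.3 1.79 .79 0 0 0;0 -2.3 1.79 .79 0 0 0;0 -2.3 1.79 .79 0 0 0;0 -2.3 1.79 .79 0 0 0;0 -2.3 1.79 .79 0 0 0;0 0 0 0 0 0 0;0 0 0 0 0 0 0'
python3 - <<'E'
from h import *
m,p,d,P=look("wrist","w1")
to(.439,.239,.022,-.0987)
M=((abs(P[...,2]-.048)<.012)).astype(np.uint8)
n,L,S,C=cv2.connectedComponentsWithStats(M)
for i in range(1,n):
    if S[i,4]>60:print(S[i],np.round(np.median(P[L==i],0),3),np.round(ray(m,C[i],.051)[0],3))
E
```

```text
clock: 1.02
position: [0.2211, 0.5843, 0.2309]
orientation: [2.334, 2.102, -0.001]
wrist_force: [-1.1, 0.3, -0.0]
finger_gap: 0.0855
finger_force: 0.0
clock: 2.35
position: [0.4391, 0.2379, 0.1202]
orientation: [2.331, 2.105, -0.002]
wrist_force: [0.3, 0.7, 0.1]
finger_gap: 0.0853
finger_force: 0.0
wz -0.001 (0.0 rows) shift cm -0.01 0.04 9.85  tilt fix [-0.001  0.     0.   ] q7 -0.49 t 2.4
[ 280    2   70   63 1078] [0.45  0.371 0.049] [0.449 0.368 0.051]
[303 187  28  30 628] [0.439 0.245 0.051] [0.439 0.245 0.051]
[302 299  23  30 577] [0.425 0.14  0.05 ] [0.425 0.142 0.051]
[459 360  24  40 427] [0.577 0.031 0.045] [0.57  0.043 0.051]
```

View pics/w1.png

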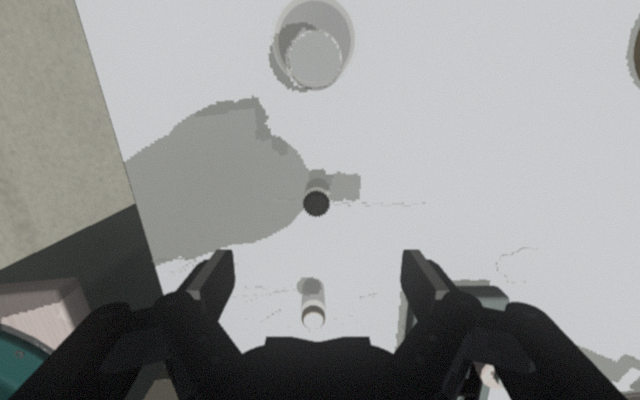

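The wrist view shows the dark-capped vial at (316,203), centred between the fingers, with the white vial at (313,317) and the beaker at the top. The wrist camera reads y about 6 mm above the top camera, so I'll look again from closer.

```bash
python3 -m handwheel '0 0 0 1.3 0 0 0;0 0 0 1.3 0 0 0;0 0 0 1.3 0 0 0;0 0 0 1.2 0 0 0;0 0 0 0 0 0 0;0 0 0 0 0 0 0;0 0 0 0 0 0 0'
cat >> h.py <<'E'
def vials(cam,fn=None,zc=.048,lo=(.3,-.3),hi=(.5,.32)):
    m,p,d,P=look(cam,fn)
    M=((abs(P[...,2]-zc)<.012)&(P[...,0]>lo[0])&(P[...,0]<hi[0])&(P[...,1]>lo[1])&(P[...,1]<hi[1])).astype(np.uint8)
    n,L,S,C=cv2.connectedComponentsWithStats(M)
    for i in range(1,n):
        if S[i,4]>25:print(cam,S[i].tolist(),np.round(np.median(P[L==i],0),3),np.round(ray(m,C[i],zc+.002)[0,:2],3))
E
python3 - <<'E'
from h import *
vials("wrist");vials("top")
print(robot.observe()["position"])
E
```

```text
clock: 2.98
position: [0.4387, 0.2401, 0.0704]
orientation: [-2.328, -2.11, -0.001]
wrist_force: [0.6, -0.7, 0.9]
finger_gap: 0.0855
finger_force: 0.0
wrist [300, 208, 35, 40, 1029] [0.439 0.245 0.051] [0.439 0.245]
top [394, 202, 20, 7, 41] [ 0.487 -0.252  0.043] [ 0.488 -0.253]
top [288, 227, 9, 9, 54] [0.426 0.034 0.05 ] [0.426 0.035]
top [330, 227, 8, 8, 54] [ 0.427 -0.072  0.051] [ 0.427 -0.073]
top [250, 228, 8, 9, 53] [0.425 0.134 0.05 ] [0.424 0.133]
[0.43897372 0.23988064 0.07049437]
```

Run:
```python
from h import *
m,p,d,P=look("wrist")
print(robot.observe()["position"])
for a,b in((.075,.083),(.083,.09),(.09,.1)):
    M=(P[...,2]>a)&(P[...,2]<b)&(d>0)
    for s in(-1,1):
        q=P[M&((P[...,0]-.439)*s>.02)&(abs(P[...,0]-.439)<.07)]
        if len(q)>20:print(a,s,len(q),np.round(np.percentile(q,[2,50,98],axis=0),3)[:, :2].tolist())
```

```text
[0.43897566 0.23979132 0.07042407]
0.083 -1 191 [[0.391, 0.233], [0.396, 0.245], [0.397, 0.254]]
0.083 1 182 [[0.48, 0.225], [0.481, 0.237], [0.488, 0.246]]
0.09 -1 552 [[0.384, 0.233], [0.396, 0.251], [0.397, 0.255]]
0.09 1 549 [[0.48, 0.225], [0.482, 0.24], [0.495, 0.246]]
```

```bash
python3 -c "
from h import *
to(.439,.245,.022,-.0987)"
```

```text
wz 0.000 (0.0 rows) shift cm 0.52 -0.05 4.84  tilt fix [ 0.001 -0.001  0.   ] q7 -0.45 t 3.1
```

```bash
python3 -m handwheel '0 .5 -.05 0 0 0 0;0 0 0 1.2 0 0 0;0 0 0 1.2 0 0 0;0 0 0 1.2 0 0 0;0 0 0 1.2 0 0 0;120 0 0 0 0 0 0;150 0 0 0 0 0 0;170 0 0 0 0 0 0;180 0 0 0 0 0 0;180 0 0 0 0 0 0;180 0 0 0 0 0 0;180 0 0 0 0 0 0' && python3 -m handwheel '190 0 0 0 0 0 0;190 0 0 0 0 0 0;190 0 0 0 0 0 0;190 0 0 0 0 0 0'
```

```text
clock: 4.13
position: [0.4389, 0.2445, 0.022]
orientation: [2.329, 2.109, 0.001]
wrist_force: [1.2, 0.4, 0.6]
finger_gap: 0.0249
finger_force: 0.0
clock: 4.47
position: [0.4389, 0.2445, 0.0219]
orientation: [2.329, 2.109, 0.001]
wrist_force: [-1.3, 0.2, 5.6]
finger_gap: 0.022
finger_force: 13.2
```

```bash
python3 -m handwheel '193 0 0 0 0 0 0;193 0 0 -1.25 0 0 0;193 0 0 -1.25 0 0 0;193 0 0 -1.25 0 0 0;193 0 0 -1.25 0 0 0;193 0 0 -1.25 0 0 0;193 0 0 -1.25 0 0 0;193 0 0 -1.25 0 0 0;193 0 0 -1.25 0 0 0;193 -1.77 1.39 0 0 0 0;193 -1.77 1.39 0 0 0 0;193 -1.77 1.39 0 0 0 0;193 -1.77 1.39 0 0 0 0;193 -1.77 1.39 0 0 0 0;193 -1.77 1.39 0 0 0 0;193 -1.77 1.39 0 0 0 0;193 -1.77 1.39 0 0 0 0;193 -1.77 1.39 0 0 0 0;193 -1.77 1.39 0 0 0 0' && python3 -m handwheel '193 0 0 0 0 0 0;193 0 0 0 0 0 0;193 0 0 0 0 0 0;193 0 0 0 0 0 0'
python3 - <<'E'
from h import *
m,p,d,P=look("wrist","w2")
np.save("pics/w2P.npy",P)
to(.5599,.0539,.053,-.0987)
E
```

```text
clock: 6.05
position: [0.5598, 0.0535, 0.1215]
orientation: [-2.328, -2.109, 0.001]
wrist_force: [0.1, -0.5, -0.8]
finger_gap: 0.0211
finger_force: 29.4
clock: 6.38
position: [0.5591, 0.0555, 0.1216]
orientation: [-2.327, -2.11, 0.0]
wrist_force: [0.3, -0.4, -0.6]
finger_gap: 0.0212
finger_force: 29.5
wz 0.001 (0.0 rows) shift cm -0.15 0.09 6.86  tilt fix [-0. -0. -0.] q7 -0.04 t 6.4
```

View pics/w2.png

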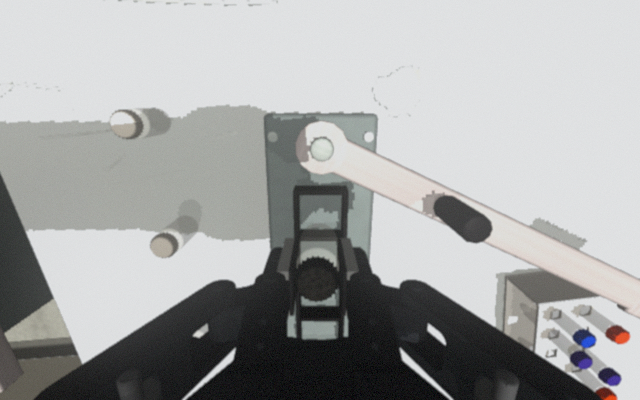

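The wrist view shows the held vial at (318,278). The base's end edge is at row 114 (columns 265–377), the tray's outer wall top at row 188 (columns 294–347), the bar pivot at (321,148) and the handle at about (462,218).

Run:
```python
from h import *
m=robot.camera_model("wrist")
y=np.array([.0985,.995]);x=np.array([.995,-.0985]);O=np.array([.5496,-.0556])
for n,uv,z in(("base corners loc(-46,185),(46,185)",[(265,115),(377,113)],.03),("tray (-22,127),(22,127)",[(294,187),(347,187)],.048)):
    w=ray(m,uv,z)[:,:2];print(n,np.round(w,4).tolist(),"local",np.round(np.c_[(w-O)@x,(w-O)@y],4).tolist())
P=np.load("pics/w2P.npy")
for r in (140,150):print(np.round(P[180,300:345:6,2],3))
```

```text
base corners loc(-46,185),(46,185) [[0.5245, 0.1308], [0.6125, 0.1238]] local [[-0.0433, 0.183], [0.0449, 0.1847]]
tray (-22,127),(22,127) [[0.5422, 0.0748], [0.5835, 0.0708]] local [[-0.0202, 0.1291], [0.0213, 0.1291]]
[0.03  0.03  0.03  0.03  0.029 0.03  0.03  0.029]
[0.03  0.03  0.03  0.03  0.029 0.03  0.03  0.029]
```

```bash
python3 -m handwheel '193 -.6 .18 0 0 0 0;193 0 0 1.2 0 0 0;193 0 0 1.2 0 0 0;193 0 0 1.2 0 0 0;193 0 0 1.2 0 0 0;193 0 0 1 0 0 0;193 0 0 .75 0 0 0;193 0 0 .3 0 0 0;193 0 0 0 0 0 0;193 0 0 0 0 0 0;193 0 0 0 0 0 0' && python3 -m handwheel '170 0 0 0 0 0 0;150 0 0 0 0 0 0;100 0 0 0 0 0 0;60 0 0 0 0 0 0;40 0 0 0 0 0 0;20 0 0 0 0 0 0;20 0 0 -1 0 0 0;20 0 0 -1 0 0 0;20 0 0 -1 0 0 0;20 0 0 -1 0 0 0;20 0 0 -1 0 0 0;20 0 0 -1 0 0 0;20 0 0 0 0 0 0;20 0 0 0 0 0 0'
python3 - <<'E'
from h import *
m,p,d,P=look("wrist","w3")
M=((P[...,2]>.07)&(P[...,2]<.1)&(abs(P[...,0]-.56)<.02)&(abs(P[...,1]-.05)<.025));v,u=np.nonzero(M);print(len(u),np.median(P[M],0),np.percentile(P[M],[5,95],axis=0))
vials("top")
to(.425,.14,.022,-.0987)
E
```

```text
clock: 7.35
position: [0.5609, 0.0483, 0.0533]
orientation: [2.328, 2.109, 0.0]
wrist_force: [-0.3, 0.2, -0.4]
finger_gap: 0.0216
finger_force: 28.9
clock: 8.52
position: [0.5611, 0.0485, 0.1138]
orientation: [2.328, 2.109, 0.002]
wrist_force: [-0.0, -1.2, 0.0]
finger_gap: 0.0788
finger_force: 0.0
746 [0.5602242  0.04800514 0.08088671] [[0.55179154 0.03945886 0.07416879]
 [0.56855507 0.05510601 0.08206066]]
top [395, 201, 19, 8, 38] [ 0.488 -0.252  0.043] [ 0.489 -0.253]
top [329, 227, 9, 8, 55] [ 0.427 -0.072  0.05 ] [ 0.427 -0.072]
wz -0.000 (0.0 rows) shift cm 7.78 -14.39 9.09  tilt fix [-0.001  0.     0.   ] q7 -0.02 t 8.6
```

```bash
python3 -m handwheel '20 .97 -1.8 0 0 0 0;20 .97 -1.8 0 0 0 0;20 .97 -1.8 0 0 0 0;20 .97 -1.8 0 0 0 0;20 .97 -1.8 0 0 0 0;20 .97 -1.8 0 0 0 0;20 .97 -1.8 0 0 0 0;20 .97 -1.8 0 0 0 0;20 0 0 1 0 0 0;20 0 0 1 0 0 0;20 0 0 1 0 0 0;20 0 0 0 0 0 0;20 0 0 0 0 0 0;20 0 0 0 0 0 0'
python3 - <<'E'
from h import *
vials("wrist");vials("top")
to(.425,.14,.022,-.0987)
E
```

```text
clock: 9.78
position: [0.4255, 0.1392, 0.0831]
orientation: [2.33, 2.107, -0.001]
wrist_force: [0.2, 0.3, -0.6]
finger_gap: 0.0789
finger_force: 0.0
wrist [301, 211, 32, 37, 912] [0.424 0.138 0.05 ] [0.424 0.138]
wrist [319, 327, 27, 14, 228] [0.426 0.043 0.038] [0.426 0.053]
top [395, 201, 18, 8, 38] [ 0.488 -0.251  0.045] [ 0.489 -0.252]
top [288, 227, 8, 9, 55] [0.426 0.034 0.05 ] [0.426 0.035]
top [329, 227, 9, 8, 54] [ 0.427 -0.072  0.05 ] [ 0.427 -0.072]
wz -0.001 (0.0 rows) shift cm 0.04 -0.06 6.14  tilt fix [ 0.  0. -0.] q7 -0.28 t 9.9
```

```bash
python3 -m handwheel '20 -.05 -.1 1.22 0 0 0;20 0 0 1.22 0 0 0;80 0 0 1.22 0 0 0;120 0 0 1.22 0 0 0;150 0 0 1.22 0 0 0;170 0 0 0 0 0 0;180 0 0 0 0 0 0;180 0 0 0 0 0 0;185 0 0 0 0 0 0;190 0 0 0 0 0 0;193 0 0 0 0 0 0;193 0 0 0 0 0 0;193 0 0 0 0 0 0' && python3 -m handwheel '193 0 0 -1.3 0 0 0;193 0 0 -1.3 0 0 0;193 0 0 -1.3 0 0 0;193 0 0 -1.3 0 0 0;193 0 0 -1.3 0 0 0;193 0 0 -1.3 0 0 0;193 -1.92 0 0 0 0 0;193 -1.92 0 0 0 0 0;193 -1.92 0 0 0 0 0;193 -1.92 0 0 0 0 0;193 -1.92 0 0 0 0 0;193 -1.92 0 0 0 0 0' && python3 -m handwheel '193 0 1.8 0 0 0 0;193 0 1.8 0 0 0 0;193 0 1.8 0 0 0 0;193 0 1.8 0 0 0 0;193 0 1.8 0 0 0 0;193 0 1.8 0 0 0 0;193 0 1.8 0 0 0 0;193 0 1.8 0 0 0 0;193 0 0 0 0 0 0;193 0 0 0 0 0 0;193 0 0 0 0 0 0'; python3 -c "
from h import *
to(.5565,.0095,.053,-.0987)"
```

```text
clock: 10.97
position: [0.4246, 0.1396, 0.023]
orientation: [2.328, 2.109, 0.002]
wrist_force: [-1.8, -0.7, 10.6]
finger_gap: 0.0215
finger_force: 28.1
clock: 11.97
position: [0.4126, 0.024, 0.1006]
orientation: [2.328, 2.109, 0.001]
wrist_force: [0.4, -1.1, -1.4]
finger_gap: 0.0215
finger_force: 27.4
clock: 12.88
position: [0.5554, 0.0105, 0.1002]
orientation: [-2.329, -2.109, 0.001]
wrist_force: [-0.6, -0.3, -0.7]
finger_gap: 0.0215
finger_force: 27.4
wz -0.000 (0.0 rows) shift cm -0.09 0.12 4.72  tilt fix [-0.  0.  0.] q7 0.07 t 12.9
```

```bash
python3 -m handwheel '193 -.1 .12 1.2 0 0 0;193 0 0 1.2 0 0 0;193 0 0 1.2 0 0 0;193 0 0 .8 0 0 0;193 0 0 .3 0 0 0;193 0 0 0 0 0 0;193 0 0 0 0 0 0;170 0 0 0 0 0 0;150 0 0 0 0 0 0;100 0 0 0 0 0 0;60 0 0 0 0 0 0;40 0 0 0 0 0 0;20 0 0 0 0 0 0;20 0 0 -1 0 0 0;20 0 0 -1 0 0 0;20 0 0 -1 0 0 0;20 0 0 -1 0 0 0;20 0 0 -1 0 0 0;20 0 0 -1 0 0 0' && python3 -m handwheel '20 0 -1.9 0 0 0 0;20 0 -1.9 0 0 0 0;20 0 -1.9 0 0 0 0;20 0 -1.9 0 0 0 0;20 0 -1.9 0 0 0 0;20 .6 -1.9 0 0 0 0;20 .6 -1.9 0 0 0 0;20 .53 0 0 0 0 0;20 0 0 1.5 0 0 0;20 0 0 1.5 0 0 0;20 0 0 0 0 0 0;20 0 0 0 0 0 0;20 0 0 0 0 0 0'
python3 - <<'E'
from h import *
vials("wrist");vials("top");vials("top",None,.078,(.5,-.12),(.6,.08))
to(.425,.04,.022,-.0987)
E
```

```text
clock: 14.47
position: [0.5573, 0.0095, 0.1146]
orientation: [2.328, 2.109, 0.001]
wrist_force: [-0.3, -0.3, 1.0]
finger_gap: 0.0789
finger_force: 0.0
clock: 15.55
position: [0.427, 0.0396, 0.084]
orientation: [2.329, 2.108, 0.001]
wrist_force: [0.8, 0.4, 0.1]
finger_gap: 0.0786
finger_force: 0.0
wrist [303, 211, 32, 36, 880] [0.427 0.038 0.05 ] [0.427 0.039]
wrist [320, 334, 19, 7, 54] [ 0.425 -0.063  0.037] [ 0.426 -0.051]
top [394, 201, 20, 8, 40] [ 0.487 -0.252  0.045] [ 0.489 -0.253]
top [330, 227, 8, 8, 54] [ 0.427 -0.072  0.051] [ 0.427 -0.072]
top [283, 174, 9, 9, 60] [0.559 0.046 0.081] [0.559 0.046]
top [299, 176, 9, 9, 59] [0.555 0.004 0.08 ] [0.555 0.004]
wz -0.000 (0.0 rows) shift cm 0.00 -0.20 6.19  tilt fix [ 0.001 -0.     0.   ] q7 -0.05 t 15.7
```

```bash
python3 -m handwheel '20 -.1 -.05 1.22 0 0 0;20 0 0 1.22 0 0 0;80 0 0 1.22 0 0 0;120 0 0 1.22 0 0 0;150 0 0 1.27 0 0 0;170 0 0 0 0 0 0;180 0 0 0 0 0 0;180 0 0 0 0 0 0;185 0 0 0 0 0 0;190 0 0 0 0 0 0;193 0 0 0 0 0 0;193 0 0 0 0 0 0;193 0 0 0 0 0 0' && python3 -m handwheel '193 0 0 -1.3 0 0 0;193 0 0 -1.3 0 0 0;193 0 0 -1.3 0 0 0;193 0 0 -1.3 0 0 0;193 0 0 -1.3 0 0 0;193 0 0 -1.3 0 0 0;193 -1.86 0 0 0 0 0;193 -1.86 0 0 0 0 0;193 -1.86 0 0 0 0 0' && python3 -m handwheel '193 0 1.88 0 0 0 0;193 0 1.88 0 0 0 0;193 0 1.88 0 0 0 0;193 0 1.88 0 0 0 0;193 0 1.88 0 0 0 0;193 0 1.88 0 0 0 0;193 0 1.88 0 0 0 0;193 0 0 0 0 0 0;193 0 0 0 0 0 0;193 0 0 0 0 0 0'; python3 -c "
from h import *
to(.5525,-.0305,.053,-.0987)"
```

```text
clock: 16.78
position: [0.4265, 0.039, 0.0224]
orientation: [2.328, 2.108, 0.002]
wrist_force: [-0.4, -0.8, 10.2]
finger_gap: 0.0215
finger_force: 26.1
clock: 17.53
position: [0.4204, -0.0171, 0.1003]
orientation: [2.327, 2.11, 0.002]
wrist_force: [0.2, 0.7, -0.9]
finger_gap: 0.0214
finger_force: 25.5
clock: 18.37
position: [0.5506, -0.0297, 0.0997]
orientation: [-2.328, -2.108, 0.001]
wrist_force: [-0.3, -0.2, -0.6]
finger_gap: 0.0212
finger_force: 25.6
wz -0.000 (0.0 rows) shift cm -0.06 0.20 4.67  tilt fix [-0.001  0.     0.   ] q7 0.15 t 18.4
```

```bash
python3 -m handwheel '193 -.06 .2 1.2 0 0 0;193 0 0 1.2 0 0 0;193 0 0 1.2 0 0 0;193 0 0 .8 0 0 0;193 0 0 .27 0 0 0;193 0 0 0 0 0 0;193 0 0 0 0 0 0;170 0 0 0 0 0 0;150 0 0 0 0 0 0;100 0 0 0 0 0 0;60 0 0 0 0 0 0;40 0 0 0 0 0 0;20 0 0 0 0 0 0;20 0 0 -1 0 0 0;20 0 0 -1 0 0 0;20 0 0 -1 0 0 0;20 0 0 -1 0 0 0;20 0 0 -1 0 0 0;20 0 0 -1 0 0 0' && python3 -m handwheel '20 0 -1.73 0 0 0 0;20 0 -1.73 0 0 0 0;20 0 -1.73 0 0 0 0;20 0 -1.73 0 0 0 0;20 0 -1.73 0 0 0 0;20 -1.6 -1.73 0 0 0 0;20 -1.6 -1.73 0 0 0 0;20 -1.6 0 0 0 0 0;20 0 0 1.5 0 0 0;20 0 0 1.5 0 0 0;20 0 0 0 0 0 0;20 0 0 0 0 0 0;20 0 0 0 0 0 0'
python3 - <<'E'
from h import *
vials("wrist");vials("top",None,.078,(.5,-.12),(.6,.08))
to(.427,-.067,.022,-.0987)
E
```

```text
clock: 19.95
position: [0.5534, -0.0305, 0.1144]
orientation: [2.328, 2.109, 0.001]
wrist_force: [-0.4, -0.8, -0.4]
finger_gap: 0.0786
finger_force: 0.0
clock: 21.03
position: [0.4283, -0.0663, 0.0838]
orientation: [2.328, 2.109, 0.0]
wrist_force: [0.1, 0.1, -0.1]
finger_gap: 0.0785
finger_force: 0.0
wrist [300, 214, 32, 36, 885] [ 0.427 -0.069  0.051] [ 0.427 -0.069]
top [283, 174, 9, 9, 61] [0.559 0.045 0.08 ] [0.559 0.045]
top [299, 176, 9, 8, 60] [0.555 0.004 0.08 ] [0.555 0.005]
top [314, 176, 9, 10, 64] [ 0.551 -0.034  0.08 ] [ 0.552 -0.034]
wz 0.000 (0.0 rows) shift cm -0.10 -0.14 6.18  tilt fix [ 0.001 -0.     0.   ] q7 0.23 t 21.1
```

```bash
python3 -m handwheel '20 -.3 -.12 1.22 0 0 0;20 0 0 1.22 0 0 0;80 0 0 1.22 0 0 0;120 0 0 1.22 0 0 0;150 0 0 1.27 0 0 0;170 0 0 0 0 0 0;180 0 0 0 0 0 0;180 0 0 0 0 0 0;185 0 0 0 0 0 0;190 0 0 0 0 0 0;193 0 0 0 0 0 0;193 0 0 0 0 0 0;193 0 0 0 0 0 0' && python3 -m handwheel '193 0 0 -1.3 0 0 0;193 0 0 -1.3 0 0 0;193 0 0 -1.3 0 0 0;193 0 0 -1.3 0 0 0;193 0 0 -1.3 0 0 0;193 0 0 -1.3 0 0 0;193 1.05 0 0 0 0 0' && python3 -m handwheel '193 0 1.73 0 0 0 0;193 0 1.73 0 0 0 0;193 0 1.73 0 0 0 0;193 0 1.73 0 0 0 0;193 0 1.73 0 0 0 0;193 0 1.73 0 0 0 0;193 0 1.73 0 0 0 0;193 0 0 0 0 0 0;193 0 0 0 0 0 0;193 0 0 0 0 0 0'; python3 -c "
from h import *
to(.5485,-.0703,.053,-.0987)"
```

```text
clock: 22.22
position: [0.4272, -0.0692, 0.0224]
orientation: [2.328, 2.108, 0.002]
wrist_force: [-0.0, -1.0, 12.1]
finger_gap: 0.0216
finger_force: 29.8
clock: 22.8
position: [0.4285, -0.06, 0.1019]
orientation: [2.329, 2.105, 0.004]
wrist_force: [1.0, -0.0, -1.3]
finger_gap: 0.0212
finger_force: 29.1
clock: 23.63
position: [0.5474, -0.0707, 0.0996]
orientation: [-2.329, -2.108, 0.001]
wrist_force: [-0.0, -0.3, -0.6]
finger_gap: 0.0214
finger_force: 29.2
wz -0.000 (0.0 rows) shift cm 0.05 0.10 4.66  tilt fix [-0.  0.  0.] q7 0.24 t 23.6
```

```bash
python3 -m handwheel '193 0 .1 1.2 0 0 0;193 0 0 1.2 0 0 0;193 0 0 1.2 0 0 0;193 0 0 .8 0 0 0;193 0 0 .26 0 0 0;193 0 0 0 0 0 0;193 0 0 0 0 0 0;170 0 0 0 0 0 0;150 0 0 0 0 0 0;100 0 0 0 0 0 0;60 0 0 0 0 0 0;40 0 0 0 0 0 0;20 0 0 0 0 0 0;20 0 0 -1.5 0 0 0;20 0 0 -1.5 0 0 0;20 0 0 -1.5 0 0 0;20 0 0 -2 0 0 0;20 0 0 -2 0 0 0;20 0 0 -2 0 0 0;20 0 0 -2 0 0 0' && python3 -m handwheel '20 2 -2 0 0 0 0;20 2 -2 0 0 0 0;20 2 -2 0 0 0 0;20 2 -2 0 0 0 0;20 2 -2 0 0 0 0;20 0 0 0 0 0 0;20 0 0 0 0 0 0;20 0 0 0 0 0 0'
python3 - <<'E'
from h import *
vials("top",None,.078,(.5,-.12),(.6,.08))
vials("top",None,.12,(.5,-.12),(.8,.15))
vials("wrist","w4",.078,(.5,-.12),(.6,.08))
vials("wrist",None,.125,(.5,-.12),(.8,.15))
m,p,d,P=look("top","t4")
print(robot.observe()["position"])
cv2.imwrite("pics/t4c.png",cv2.resize(p[60:230,230:450,::-1],None,fx=3,fy=3))
E
```

```text
clock: 25.3
position: [0.5489, -0.0708, 0.1789]
orientation: [2.329, 2.109, -0.0]
wrist_force: [-0.5, 0.1, 0.7]
finger_gap: 0.0787
finger_force: 0.0
clock: 25.97
position: [0.4598, 0.0384, 0.1781]
orientation: [2.328, 2.109, 0.001]
wrist_force: [0.2, -0.4, 0.4]
finger_gap: 0.0784
finger_force: 0.0
top [329, 179, 9, 8, 58] [ 0.546 -0.073  0.08 ] [ 0.546 -0.073]
wrist [414, 164, 30, 27, 579] [0.558 0.048 0.08 ] [0.557 0.048]
wrist [410, 208, 28, 27, 552] [0.554 0.008 0.08 ] [0.553 0.008]
wrist [412, 245, 22, 20, 191] [ 0.555 -0.026  0.078] [ 0.553 -0.024]
wrist [550, 142, 47, 27, 958] [0.635 0.067 0.131] [0.637 0.066]
[0.45974065 0.03794316 0.17782592]
```

View pics/t4c.png

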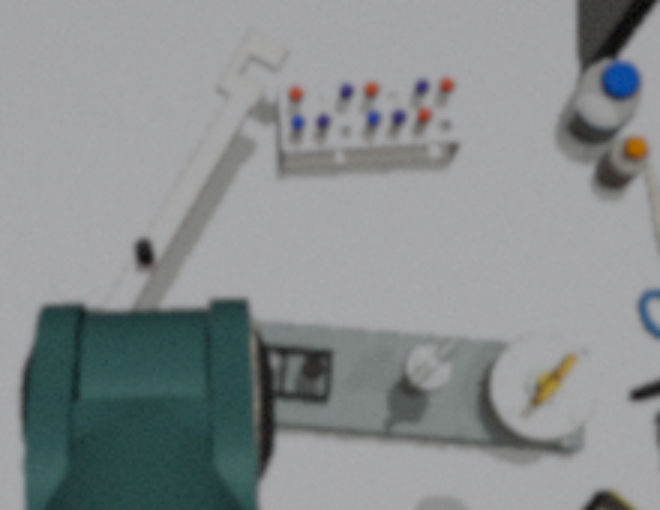

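View pics/w4.png

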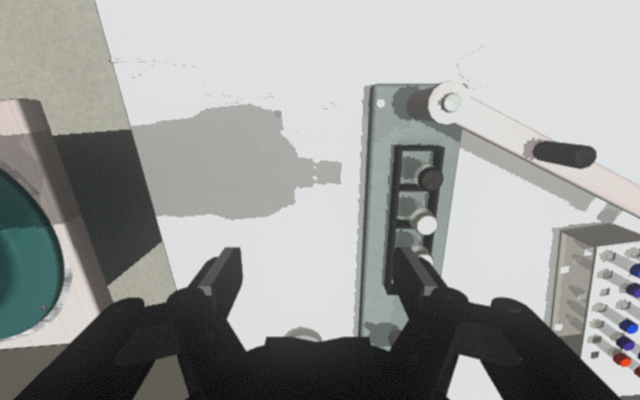

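The top crop shows the fourth vial in its pocket, the nut at about (430,370) and the key at (550,385), both lying aslant. The wrist view shows the other three vials in their pockets at (430,178), (424,222) and (423,258), and the handle at (565,153).

Run:
```python
from h import *
m,p,d,P=look("wrist")
M=(P[...,2]>.1)&(P[...,0]>.6)&(P[...,0]<.7)&(P[...,1]>.04)&(P[...,1]<.1);q=P[M]
print("handle",len(q),np.percentile(q,[2,50,98],axis=0).round(3).tolist());t=q[q[:,2]>q[:,2].max()-.006];print(t.mean(0),len(t))
M=(P[...,2]>.07)&(P[...,2]<.11)&(P[...,0]>.58)&(P[...,0]<.75)&(P[...,1]>.0)&(P[...,1]<.12);print("bar z",np.percentile(P[M][:,2],[5,50,95]))
to(.637,.066,.16,-.0987)
```

```text
handle 1244 [[0.631, 0.059, 0.101], [0.634, 0.067, 0.126], [0.644, 0.073, 0.135]]
[0.63777724 0.06603943 0.13310364] 505
bar z [0.09206346 0.09378096 0.09799446]
wz -0.001 (0.0 rows) shift cm 4.53 17.37 1.78  tilt fix [-0.  0.  0.] q7 -0.12 t 26.3
```

```bash
python3 -m handwheel '20 .5 1.94 0 0 0 0;20 .5 1.94 0 0 0 0;20 .5 1.94 0 0 0 0;20 .5 1.94 0 0 0 0;20 .5 1.94 0 0 0 0;20 .5 1.94 0 0 0 0;20 .5 1.94 0 0 0 0;20 .5 1.94 0 0 0 0;20 .5 1.94 0 0 0 0;20 0 0 0 0 0 0;20 0 0 1.5 0 0 0;20 0 0 1.5 0 0 0;20 0 0 1.5 0 0 0;20 0 0 1.5 0 0 0;20 0 0 1.1 0 0 0;120 0 0 0 0 0 0;150 0 0 0 0 0 0;180 0 0 0 0 0 0;180 0 0 0 0 0 0;180 0 0 0 0 0 0' && python3 -m handwheel '195 0 0 0 0 0 0;195 0 0 0 0 0 0;195 0 0 0 0 0 0'; python3 -c "
from h import *
to(.6378,.066,.106,-.0987)"
```

```text
clock: 27.93
position: [0.638, 0.0661, 0.1077]
orientation: [2.328, 2.108, 0.002]
wrist_force: [-0.1, -0.8, -0.9]
finger_gap: 0.0251
finger_force: 0.0
clock: 28.18
position: [0.638, 0.0662, 0.1073]
orientation: [2.328, 2.108, 0.001]
wrist_force: [2.2, -0.4, 1.2]
finger_gap: 0.0205
finger_force: 1.0
wz -0.000 (0.0 rows) shift cm -0.02 -0.02 0.13  tilt fix [ 0.001 -0.     0.   ] q7 -0.01 t 28.2
```

```bash
python3 -m handwheel '195 -.45 -.25 0 0 0 0;195 -.44 -.25 0 0 0 0;195 -.51 -.38 0 0 0 0;195 -.51 -.38 0 0 0 0;195 -.45 -.45 0 0 0 0;195 -.44 -.46 0 0 0 0;195 -.37 -.52 0 0 0 0;195 -.38 -.52 0 0 0 0;195 -.29 -.57 0 0 0 0;195 -.29 -.56 0 0 0 0;195 -.21 -.6 0 0 0 0;195 -.2 -.61 0 0 0 0;195 -.11 -.63 0 0 0 0;195 -.11 -.62 0 0 0 0;195 -.02 -.43 0 0 0 0;195 -.02 -.42 0 0 0 0;195 0 -.25 0 0 0 0;195 0 -.25 0 0 0 0;195 0 0 0 0 0 0' && python3 -m handwheel '195 0 -.15 0 0 0 0;195 0 0 0 0 0 0;195 0 0 0 0 0 0'
python3 - <<'E'
from h import *
p=robot.observe()["position"][:2]-np.array([.5496,-.0556]);print("local",p@[.995,-.0985],p@[.0985,.995])
m,p,d,P=look("top")
M=(P[...,2]>.085)&(P[...,2]<.105)&(P[...,0]>.48)&(P[...,0]<.65)&(P[...,1]>-.2)&(P[...,1]<-.08)
q=P[M][:,:2]-np.array([.5496,-.0556]);L=np.c_[q@[.995,-.0985],q@[.0985,.995]];print(len(L),L.mean(0),L.min(0),L.max(0))
E
```

```text
clock: 29.77
position: [0.5559, 0.0263, 0.108]
orientation: [2.323, 2.104, 0.01]
wrist_force: [33.2, -4.1, -17.6]
finger_gap: 0.0201
finger_force: 16.7
clock: 30.02
position: [0.5557, 0.0263, 0.1081]
orientation: [2.322, 2.103, 0.012]
wrist_force: [44.7, -5.1, -27.1]
finger_gap: 0.0202
finger_force: 21.8
local -0.0020165591070427633 0.0820932316632467
363 [ 0.00286061 -0.07679319] [-0.01362691 -0.14173438] [ 0.02499401 -0.02498748]
```

```bash
python3 -m handwheel '195 0 .3 0 0 0 0;180 0 0 0 0 0 0;120 0 0 0 0 0 0;60 0 0 0 0 0 0;20 0 0 0 0 0 0;20 0 0 0 0 0 0;20 0 0 -1.5 0 0 0;20 0 0 -1.5 0 0 0;20 0 0 -1.5 0 0 0;20 0 0 -1.5 0 0 0;20 0 0 -1.5 0 0 0;20 0 0 -1.5 0 0 0;20 -1.9 -.5 0 0 0 0;20 -1.9 -.5 0 0 0 0;20 -1.9 -.5 0 0 0 0;20 -1.9 -.5 0 0 0 0;20 -1.9 -.5 0 0 0 0;20 -1.9 -.5 0 0 0 0;20 -1.9 -.5 0 0 0 0' && python3 -m handwheel '20 -1.9 -.5 0 0 0 0;20 -1.9 -.5 0 0 0 0;20 -1.9 -.5 0 0 0 0;20 -1.9 -.5 0 0 0 0;20 0 0 0 0 0 0;20 0 0 0 0 0 0;20 0 0 0 0 0 0;20 0 0 0 0 0 0'
python3 - <<'E'
from h import *
m,p,d,P=look("wrist","w5");np.save("pics/w5P.npy",P);print(robot.observe()["position"])
O=np.array([.5496,-.0556])
L=np.dstack([(P[...,:2]-O)@[.995,-.0985],(P[...,:2]-O)@[.0985,.995],P[...,2]])
def st(n,a,b):
    M=np.all((L>a)&(L<b),axis=2);q=L[M];v,u=np.nonzero(M)
    if len(q):print(n,len(q),"px",u.mean().round(),v.mean().round(),q.mean(0).round(4),q.min(0).round(3),q.max(0).round(3))
    return q
q=st("bar",(-.08,-.1,.085),(.08,.05,.105));print(np.polyfit(q[:,1],q[:,0],1))
for z in(.05,.06,.07,.08,.09):st(f"nut{z}",(-.05,-.16,z),(.05,-.06,z+.01))
E
```

```text
clock: 31.65
position: [0.5047, -0.1034, 0.197]
orientation: [-2.328, -2.109, -0.0]
wrist_force: [0.1, 0.7, -0.4]
finger_gap: 0.0788
finger_force: 0.0
clock: 32.32
position: [0.4782, -0.1754, 0.1969]
orientation: [-2.327, -2.11, -0.0]
wrist_force: [-0.3, 0.6, -0.4]
finger_gap: 0.0787
finger_force: 0.0
[ 0.47816416 -0.17537265  0.19685677]
bar 5038 px 392.0 86.0 [ 0.0006 -0.034   0.0937] [-0.014 -0.1    0.087] [0.025 0.029 0.097]
[-0.03677737 -0.00068086]
nut0.05 27 px 367.0 169.0 [-0.0099 -0.1068  0.0547] [-0.011 -0.116  0.05 ] [-0.007 -0.101  0.06 ]
nut0.06 23 px 367.0 172.0 [-0.0105 -0.1085  0.064 ] [-0.012 -0.115  0.06 ] [-0.009 -0.103  0.069]
nut0.07 23 px 369.0 173.0 [-0.0106 -0.1075  0.0745] [-0.011 -0.112  0.07 ] [-0.009 -0.104  0.079]
nut0.08 25 px 371.0 163.0 [-0.0125 -0.0956  0.0889] [-0.014 -0.139  0.087] [-0.01  -0.064  0.09 ]
nut0.09 1715 px 389.0 153.0 [ 0.0022 -0.0862  0.0937] [-0.014 -0.14   0.09 ] [ 0.025 -0.06   0.096]
```

View pics/w5.png

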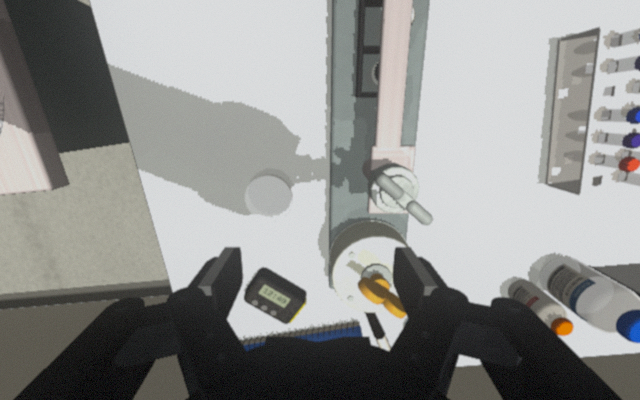

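The wrist view shows the bar shut with its fork under the nut, whose wings run from (378,178) to (430,220). The key bow runs from about (350,270) to (405,315).

```bash
cat >> h.py <<'E'
O=np.array([.5496,-.0556])
def wings(P,yl,zlo,zhi,c=None,r=.035):
    L=np.dstack([(P[...,:2]-O)@[.995,-.0985],(P[...,:2]-O)@[.0985,.995],P[...,2]])
    M=(np.hypot(L[...,0],L[...,1]-yl)<r)&(L[...,2]>zlo)&(L[...,2]<zhi)
    q=P[M]
    if len(q)<20:print("few",len(q));return
    (cx,cy),(w,h),a=cv2.minAreaRect((q[:,:2]*1000).astype(np.float32))
    if w<h:a+=90
    print(f"z>{zlo}: n{len(q)} centre {cx:.1f} {cy:.1f} size {w:.1f} {h:.1f} long axis world angle {np.radians(a):.3f} zmax {np.percentile(q[:,2],98):.4f}")
E
python3 - <<'E'
from h import *
P=np.load("pics/w5P.npy")
for z in(.1,.11,.12,.13,.135,.14):wings(P,-.11,z,.19)
for z in(.085,.095,.105,.11,.115):wings(P,-.215,z,.16)
q=P.reshape(-1,3);
L=np.c_[(q[:,:2]-O)@[.995,-.0985],(q[:,:2]-O)@[.0985,.995],q[:,2]]
b=L[(abs(L[:,0])<.03)&(L[:,1]>-.06)&(L[:,1]<.03)&(abs(L[:,2]-.094)<.008)];print("bar",np.polyfit(b[:,1],b[:,0],1),b[:,0].min(),b[:,0].max())
E
```

```text
z>0.1: n2304 centre 538.7 -164.7 size 37.4 40.1 long axis world angle 1.589 zmax 0.1557
z>0.11: n2304 centre 538.7 -164.7 size 37.4 40.1 long axis world angle 1.589 zmax 0.1557
z>0.12: n2198 centre 538.7 -164.7 size 37.4 40.1 long axis world angle 1.589 zmax 0.1557
z>0.13: n1445 centre 539.0 -164.7 size 24.9 47.9 long axis world angle 2.731 zmax 0.1558
z>0.135: n983 centre 538.7 -164.6 size 8.9 51.1 long axis world angle 2.335 zmax 0.1560
z>0.14: n962 centre 538.8 -164.6 size 8.9 50.9 long axis world angle 2.335 zmax 0.1560
z>0.085: n1050 centre 531.0 -265.2 size 16.6 51.4 long axis world angle 2.454 zmax 0.1279
z>0.095: n1003 centre 530.1 -266.3 size 13.8 51.4 long axis world angle 2.454 zmax 0.1280
z>0.105: n834 centre 528.5 -268.3 size 8.7 51.4 long axis world angle 2.454 zmax 0.1280
z>0.11: n746 centre 528.5 -268.3 size 8.7 51.4 long axis world angle 2.454 zmax 0.1281
z>0.115: n628 centre 528.5 -268.3 size 8.7 51.3 long axis world angle 2.454 zmax 0.1281
bar [-0.00165399 -0.00041972] -0.011072364530409018 0.011714091109077512
```

```bash
python3 -c "
from h import *
to(.5388,-.1646,.131,.764)"; python3 -m handwheel '20 0 0 0 0 0 -.12;20 0 0 0 0 0 -.12;20 0 0 0 0 0 -.12;20 0 0 0 0 0 -.12;20 0 0 0 0 0 -.12;20 0 0 0 0 0 -.12;20 0 0 0 0 0 -.12;20 0 0 0 0 0 -.023;20 0 0 0 0 0 0;20 0 0 0 0 0 0'; python3 -c "
from h import *
to(.5388,-.1646,.131,.764)"
```

```text
wz -0.862 (7.2 rows) shift cm -3.42 5.12 6.59  tilt fix [ 0. -0. -0.] q7 0.38 t 32.4
clock: 33.2
position: [0.478, -0.1761, 0.1969]
orientation: [1.238, 2.887, -0.0]
wrist_force: [-0.9, -0.5, 0.7]
finger_gap: 0.0788
finger_force: 0.0
wz -0.004 (0.0 rows) shift cm -3.38 5.19 6.59  tilt fix [-0.  0.  0.] q7 1.18 t 33.2
```

```bash
python3 -m handwheel '20 -.85 1.3 0 0 0 0;20 -.85 1.3 0 0 0 0;20 -.85 1.3 0 0 0 0;20 -.83 1.29 0 0 0 0;20 0 0 1.5 0 0 0;20 0 0 1.5 0 0 0;20 0 0 1.5 0 0 0;20 0 0 1.5 0 0 0;20 0 0 .6 0 0 0;120 0 0 0 0 0 0;180 0 0 0 0 0 0;205 0 0 0 0 0 0;205 0 0 0 0 0 0;205 0 0 0 0 0 0;225 0 0 0 0 0 0;232 0 0 0 0 0 0;232 0 0 0 0 0 0;232 0 0 0 0 0 0'; python3 -c "
from h import *
to(.5388,-.1646,.131,.764)"
```

```text
clock: 34.7
position: [0.5394, -0.1643, 0.1314]
orientation: [1.232, 2.889, 0.001]
wrist_force: [3.4, 3.8, 2.7]
finger_gap: 0.009
finger_force: 30.7
wz 0.000 (0.0 rows) shift cm 0.02 -0.06 0.04  tilt fix [ 0.001  0.001 -0.   ] q7 1.20 t 34.7
```

```bash
python3 -m handwheel '232 0 0 0 0 0 -.095;232 0 0 0 0 0 -.095;232 0 0 0 0 0 -.095;232 0 0 0 0 0 -.095;232 0 0 0 0 0 -.095;232 0 0 0 0 0 -.095;232 0 0 0 0 0 -.095;232 0 0 0 0 0 -.095;232 0 0 0 0 0 -.095;232 0 0 0 0 0 -.095;232 0 0 0 0 0 0;232 0 0 0 0 0 0;232 0 0 0 0 0 0' && python3 -c "
from h import *
s=robot.observe();print(s['torque'],yaw())" && python3 -m handwheel '205 0 0 0 0 0 0;170 0 0 0 0 0 0;120 0 0 0 0 0 0;60 0 0 0 0 0 0;20 0 0 0 0 0 0;20 0 0 0 0 0 0;20 0 0 -1.5 0 0 0;20 0 0 -1.5 0 0 0;20 0 0 -1.5 0 0 0;20 0 0 -1 0 0 0;20 0 0 0 0 0 0;20 0 0 0 0 0 0;20 0 0 0 0 0 0'
python3 - <<'E'
from h import *
m,p,d,P=look("wrist","w6")
for z in(.115,.125,.132,.14):wings(P,-.11,z,.16)
m,p,d,P=look("top")
for z in(.1,.125,.14):wings(P,-.11,z,.16)
E
```

```text
clock: 35.78
position: [0.5394, -0.1645, 0.131]
orientation: [-0.225, 3.132, -0.0]
wrist_force: [7.0, 2.3, -3.7]
finger_gap: 0.0086
finger_force: 30.0
[ 0.60870243 -1.61829512  0.00397047] 1.7144392551172003
clock: 36.87
position: [0.5384, -0.1647, 0.1852]
orientation: [0.225, -3.133, -0.0]
wrist_force: [-0.3, -0.0, 0.5]
finger_gap: 0.0787
finger_force: 0.0
z>0.115: n2013 centre 537.9 -165.6 size 37.8 39.3 long axis world angle 2.522 zmax 0.1462
z>0.125: n933 centre 537.9 -165.2 size 50.9 8.7 long axis world angle 0.144 zmax 0.1464
z>0.132: n902 centre 537.9 -165.2 size 50.9 8.7 long axis world angle 0.142 zmax 0.1464
z>0.14: n865 centre 538.0 -165.1 size 50.7 8.7 long axis world angle 0.140 zmax 0.1464
few 0
few 0
few 0
```

```bash
python3 -m handwheel '20 0 0 1.5 0 0 0;20 0 0 1.5 0 0 0;20 0 0 1.5 0 0 0;20 0 0 1.5 0 0 0;20 0 0 .35 0 0 0;120 0 0 0 0 0 0;180 0 0 0 0 0 0;205 0 0 0 0 0 0;205 0 0 0 0 0 0;205 0 0 0 0 0 0;225 0 0 0 0 0 0;232 0 0 0 0 0 0;232 0 0 0 0 0 0;232 0 0 0 0 0 0' && python3 -m handwheel '232 0 0 .018 0 0 .12;232 0 0 .018 0 0 .12;232 0 0 .018 0 0 .12;232 0 0 .018 0 0 .12;232 0 0 .018 0 0 .12;232 0 0 .018 0 0 .12;232 0 0 .018 0 0 .12;232 0 0 .018 0 0 .12;232 0 0 .018 0 0 .12;232 0 0 .018 0 0 .12;232 0 0 .018 0 0 .12;232 0 0 .018 0 0 .12;232 0 0 .018 0 0 .12;232 0 0 .018 0 0 .12;232 0 0 .018 0 0 .12;232 0 0 .018 0 0 .12;232 0 0 .018 0 0 .12;232 0 0 .018 0 0 .12;232 0 0 .018 0 0 .12;232 0 0 .018 0 0 .12' && python3 -m handwheel '232 0 0 0 0 0 0;232 0 0 0 0 0 0;232 0 0 0 0 0 0' && python3 -c "
from h import *
s=robot.observe();print(s['torque'],yaw(),s['joint_pos'][6])"
```

```text
clock: 38.13
position: [0.5393, -0.1645, 0.1232]
orientation: [-0.225, 3.132, 0.0]
wrist_force: [-0.6, 1.5, 6.4]
finger_gap: 0.008
finger_force: 30.0
clock: 39.8
position: [0.54, -0.164, 0.1198]
orientation: [2.842, 1.338, 0.004]
wrist_force: [2.9, 4.4, 9.0]
finger_gap: 0.0085
finger_force: 30.5
clock: 40.05
position: [0.5399, -0.1639, 0.1197]
orientation: [2.838, 1.346, 0.004]
wrist_force: [2.8, 5.2, 9.3]
finger_gap: 0.0082
finger_force: 30.6
[ 1.09299211 -0.47597045 -0.12456485] -0.6850433240568902 -0.03708555467104395
```

```bash
python3 -m handwheel '205 0 0 0 0 0 0;170 0 0 0 0 0 0;120 0 0 0 0 0 0;60 0 0 0 0 0 0;20 0 0 0 0 0 0;20 0 0 0 0 0 0;20 0 0 -1.5 0 0 0;20 0 0 -1.5 0 0 0;20 0 0 -1.5 0 0 0;20 0 0 -1.5 0 0 0;20 0 0 -.6 0 0 0;20 0 0 0 0 0 0;20 0 0 0 0 0 0;20 0 0 0 0 0 0'
python3 - <<'E'
from h import *
m,p,d,P=look("wrist","w7")
for z in(.12,.132):wings(P,-.11,z,.16)
for z in(.105,.115):wings(P,-.215,z,.14)
to(.5285,-.2683,.11,.883)
E
```

```text
clock: 41.22
position: [0.5384, -0.1646, 0.1839]
orientation: [-2.839, -1.345, 0.001]
wrist_force: [-0.4, -1.0, -0.2]
finger_gap: 0.0786
finger_force: 0.0
z>0.12: n971 centre 540.0 -165.0 size 48.6 22.7 long axis world angle 0.550 zmax 0.1431
z>0.132: n866 centre 540.0 -165.1 size 50.9 8.6 long axis world angle 0.883 zmax 0.1431
z>0.105: n1017 centre 525.5 -266.0 size 9.4 42.6 long axis world angle 2.455 zmax 0.1280
z>0.115: n716 centre 525.4 -266.1 size 9.2 42.7 long axis world angle 2.437 zmax 0.1281
wz -1.569 (13.1 rows) shift cm -5.82 -8.64 7.40  tilt fix [-0.001 -0.001  0.   ] q7 -0.10 t 41.3
```

```bash
python3 -m handwheel '20 0 0 0 0 0 -.12;20 0 0 0 0 0 -.12;20 0 0 0 0 0 -.12;20 0 0 0 0 0 -.12;20 0 0 0 0 0 -.12;20 0 0 0 0 0 -.12;20 0 0 0 0 0 -.12;20 0 0 0 0 0 -.12;20 0 0 0 0 0 -.12;20 0 0 0 0 0 -.12;20 0 0 0 0 0 -.12;20 0 0 0 0 0 -.12;20 0 0 0 0 0 -.12;20 0 0 0 0 0 0' && python3 -m handwheel '20 -.97 -1.44 0 0 0 0;20 -.97 -1.44 0 0 0 0;20 -.97 -1.44 0 0 0 0;20 -.97 -1.44 0 0 0 0;20 -.97 -1.44 0 0 0 0;20 -.97 -1.44 0 0 0 0;20 0 0 0 0 0 0;20 0 0 0 0 0 0;20 0 0 0 0 0 0'
python3 - <<'E'
from h import *
to(.5285,-.2683,.102,.883)
m,p,d,P=look("wrist","w8")
for z in(.105,.115):wings(P,-.215,z,.14)
E
```

```text
clock: 42.43
position: [0.5384, -0.1648, 0.1841]
orientation: [-1.063, -2.955, 0.0]
wrist_force: [-0.1, 0.9, 0.1]
finger_gap: 0.079
finger_force: 0.0
clock: 43.18
position: [0.5279, -0.2678, 0.1843]
orientation: [-1.075, -2.951, -0.0]
wrist_force: [-0.1, 0.6, -0.1]
finger_gap: 0.0788
finger_force: 0.0
wz -0.011 (0.1 rows) shift cm -0.08 -0.00 8.23  tilt fix [-0.    -0.001 -0.   ] q7 1.49 t 43.2
z>0.105: n700 centre 527.8 -268.7 size 7.8 51.2 long axis world angle 2.444 zmax 0.1281
z>0.115: n689 centre 527.8 -268.7 size 7.8 51.1 long axis world angle 2.443 zmax 0.1281
```

```bash
python3 -m handwheel '20 -.05 -.05 1.5 0 0 0;20 0 0 1.5 0 0 0;20 0 0 1.5 0 0 0;20 0 0 1.5 0 0 0;20 0 0 1.5 0 0 0;20 0 0 .7 0 0 0;120 0 0 0 0 0 0;180 0 0 0 0 0 0;205 0 0 0 0 0 0;205 0 0 0 0 0 0;225 0 0 0 0 0 0;240 0 0 0 0 0 0;240 0 0 0 0 0 0;240 0 0 0 0 0 0;240 0 0 0 0 0 0' && python3 -m handwheel '240 0 0 0 0 0 .12;240 0 0 0 0 0 .12;240 0 0 0 0 0 .12;240 0 0 0 0 0 .12;240 0 0 0 0 0 .12;240 0 0 0 0 0 .12;240 0 0 0 0 0 .12;240 0 0 0 0 0 .12;240 0 0 0 0 0 .12;240 0 0 0 0 0 .12;240 0 0 0 0 0 .12;240 0 0 0 0 0 .12;240 0 0 0 0 0 .12;240 0 0 0 0 0 .12;240 0 0 0 0 0 .12;240 0 0 0 0 0 .12;240 0 0 0 0 0 .12' && python3 -m handwheel '240 0 0 0 0 0 .12;240 0 0 0 0 0 .12;240 0 0 0 0 0 .12;240 0 0 0 0 0 .12;240 0 0 0 0 0 .12;240 0 0 0 0 0 .12;240 0 0 0 0 0 .12;240 0 0 0 0 0 .12;240 0 0 0 0 0 .12;240 0 0 0 0 0 .12;240 0 0 0 0 0 .12;240 0 0 0 0 0 .12;240 0 0 0 0 0 .12;240 0 0 0 0 0 .12;240 0 0 0 0 0 .12;240 0 0 0 0 0 .12;240 0 0 0 0 0 .08;240 0 0 0 0 0 0;240 0 0 0 0 0 0' && python3 -c "
from h import *
s=robot.observe();print(s['torque'],yaw(),s['joint_pos'][6])"
```

```text
clock: 44.48
position: [0.5289, -0.2685, 0.1036]
orientation: [1.071, 2.952, 0.001]
wrist_force: [1.9, 4.3, 6.5]
finger_gap: 0.0069
finger_force: 58.8
clock: 45.9
position: [0.5299, -0.2685, 0.1037]
orientation: [3.078, 0.625, 0.005]
wrist_force: [9.6, 2.1, 1.9]
finger_gap: 0.0066
finger_force: 58.8
clock: 47.48
position: [0.5294, -0.2694, 0.1037]
orientation: [-2.194, 2.247, -0.004]
wrist_force: [5.6, -4.4, 3.2]
finger_gap: 0.0067
finger_force: 59.2
[-0.56483054 -1.49204697  0.0532811 ] 3.1174315531812606 -1.9801209731169136
```

```bash
python3 -m handwheel '205 0 0 0 0 0 0;170 0 0 0 0 0 0;120 0 0 0 0 0 0;60 0 0 0 0 0 0;20 0 0 0 0 0 0;20 0 0 0 0 0 0;20 0 0 -1.5 0 0 0;20 0 0 -1.5 0 0 0;20 0 0 -1.5 0 0 0;20 0 0 -1.5 0 0 0;20 0 0 -1.5 0 0 0;20 0 0 0 0 0 0' && python3 -m handwheel '20 0 0 0 0 0 -.12;20 0 0 0 0 0 -.12;20 0 0 0 0 0 -.12;20 0 0 0 0 0 -.12;20 0 0 0 0 0 -.12;20 0 0 0 0 0 -.12;20 0 0 0 0 0 -.12;20 0 0 0 0 0 -.12;20 0 0 0 0 0 -.12;20 0 0 0 0 0 -.12;20 0 0 0 0 0 -.12;20 0 0 0 0 0 -.12;20 0 0 0 0 0 -.12;20 0 0 0 0 0 -.12;20 0 0 0 0 0 0' && python3 -m handwheel '20 0 0 0 0 0 -.12;20 0 0 0 0 0 -.12;20 0 0 0 0 0 -.12;20 0 0 0 0 0 -.12;20 0 0 0 0 0 -.12;20 0 0 0 0 0 -.12;20 0 0 0 0 0 -.12;20 0 0 0 0 0 -.12;20 0 0 0 0 0 -.12;20 0 0 0 0 0 -.12;20 0 0 0 0 0 -.12;20 0 0 0 0 0 -.12;20 0 0 0 0 0 -.12;20 0 0 0 0 0 -.12;20 0 0 0 0 0 -.02;20 0 0 0 0 0 0;20 0 0 0 0 0 0;20 0 0 0 0 0 0'
python3 - <<'E'
from h import *
to(.5283,-.2687,.102,.214)
m,p,d,P=look("wrist","w9")
for z in(.105,.115):wings(P,-.215,z,.14)
E
```

```text
clock: 48.48
position: [0.5286, -0.2699, 0.1805]
orientation: [-2.193, 2.248, -0.005]
wrist_force: [-0.3, -1.0, -0.1]
finger_gap: 0.0786
finger_force: 0.0
clock: 49.73
position: [0.5277, -0.2691, 0.1776]
orientation: [-3.138, -0.142, -0.0]
wrist_force: [0.8, 0.7, -0.6]
finger_gap: 0.0788
finger_force: 0.0
clock: 51.23
position: [0.5279, -0.269, 0.1776]
orientation: [-1.976, -2.442, 0.0]
wrist_force: [0.4, -0.4, -0.2]
finger_gap: 0.0787
finger_force: 0.0
wz -0.004 (0.0 rows) shift cm 0.03 0.04 7.56  tilt fix [-0. -0. -0.] q7 0.82 t 51.2
z>0.105: n705 centre 529.1 -269.1 size 7.4 52.6 long axis world angle 1.780 zmax 0.1283
z>0.115: n696 centre 529.1 -269.1 size 7.4 52.6 long axis world angle 1.779 zmax 0.1283
```

```bash
python3 -m handwheel '20 0 .05 1.5 0 0 0;20 0 0 1.5 0 0 0;20 0 0 1.5 0 0 0;20 0 0 1.5 0 0 0;20 0 0 1.5 0 0 0;20 0 0 0 0 0 0;120 0 0 0 0 0 0;180 0 0 0 0 0 0;205 0 0 0 0 0 0;205 0 0 0 0 0 0;225 0 0 0 0 0 0;240 0 0 0 0 0 0;240 0 0 0 0 0 0;240 0 0 0 0 0 0;240 0 0 0 0 0 0' && python3 -m handwheel '240 0 0 0 0 0 .12;240 0 0 0 0 0 .12;240 0 0 0 0 0 .12;240 0 0 0 0 0 .12;240 0 0 0 0 0 .12;240 0 0 0 0 0 .12;240 0 0 0 0 0 .12;240 0 0 0 0 0 .12;240 0 0 0 0 0 .12;240 0 0 0 0 0 .12;240 0 0 0 0 0 .12;240 0 0 0 0 0 .12;240 0 0 0 0 0 .12;240 0 0 0 0 0 .12;240 0 0 0 0 0 .12;240 0 0 0 0 0 .12;240 0 0 0 0 0 .12;240 0 0 0 0 0 .12;240 0 0 0 0 0 0;240 0 0 0 0 0 0' && python3 -m handwheel '240 0 0 0 0 0 0;205 0 0 0 0 0 0;170 0 0 0 0 0 0;120 0 0 0 0 0 0;60 0 0 0 0 0 0;20 0 0 0 0 0 0;20 0 0 0 0 0 0;20 0 0 -1.5 0 0 0;20 0 0 -1.5 0 0 0;20 0 0 -1.5 0 0 0;20 0 0 -1.5 0 0 0;20 0 0 -1.5 0 0 0;20 0 0 0 0 0 0;20 0 0 0 0 0 0;20 0 0 0 0 0 0'
python3 - <<'E'
from h import *
m,p,d,P=look("wrist","w10");print(yaw())
for z in(.105,.115):wings(P,-.215,z,.14)
m,p,d,P=look("top","t10")
vials("top",None,.094,(.5,-.2),(.62,.12));vials("top",None,.13,(.5,-.2),(.62,.12))
cv2.imwrite("pics/t10c.png",cv2.resize(p[130:270,200:470,::-1],None,fx=2.9,fy=2.9))
E
```

```text
clock: 52.53
position: [0.5294, -0.2689, 0.1035]
orientation: [1.97, 2.445, 0.001]
wrist_force: [5.2, 2.2, 6.7]
finger_gap: 0.007
finger_force: 59.8
clock: 54.2
position: [0.5294, -0.2687, 0.1035]
orientation: [-3.086, 0.586, -0.002]
wrist_force: [3.5, 4.1, 10.6]
finger_gap: 0.0068
finger_force: 60.4
clock: 55.45
position: [0.5285, -0.2687, 0.1779]
orientation: [-3.086, 0.585, -0.0]
wrist_force: [0.6, 0.4, -0.3]
finger_gap: 0.0786
finger_force: 0.0
-1.945773742085632
z>0.105: n829 centre 529.6 -270.4 size 8.1 52.4 long axis world angle 3.038 zmax 0.1283
z>0.115: n766 centre 529.6 -270.4 size 8.1 52.4 long axis world angle 3.039 zmax 0.1283
top [257, 169, 109, 21, 977] [ 0.554 -0.021  0.094] [ 0.554 -0.018]
top [292, 172, 6, 7, 37] [0.557 0.023 0.134] [0.557 0.024]
top [364, 174, 12, 13, 68] [ 0.542 -0.157  0.136] [ 0.544 -0.157]
```

View pics/t10c.png

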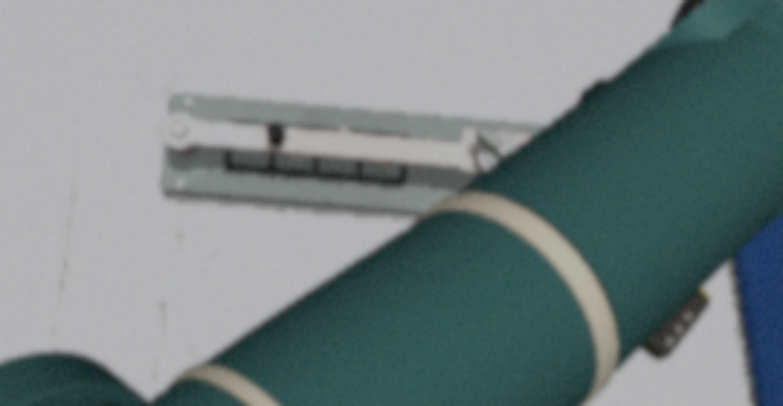

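View pics/w10.png

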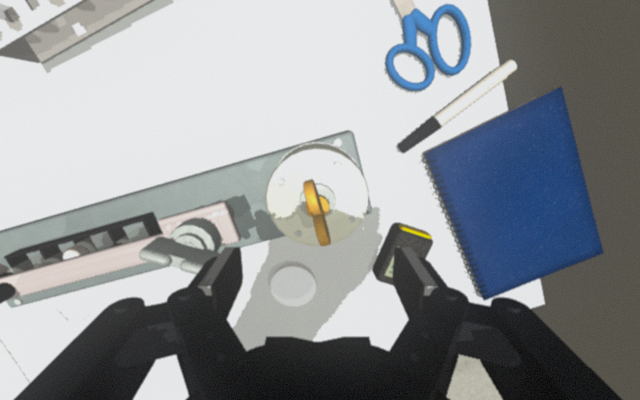

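The wrist view shows the key bow lined up with the shaker's x axis, which puts the key at about 6.29 rad. The nut and bar are in place, and the petri dish and timer look undisturbed. One last check of the vials from the scene camera.

Run:
```python
from h import *
m,p,d,P=look("scene","s11")
cv2.imwrite("pics/s11c.png",cv2.resize(p[150:310,150:460,::-1],None,fx=2.5,fy=2.5))
```

```text
(no output)
```

View pics/s11c.png

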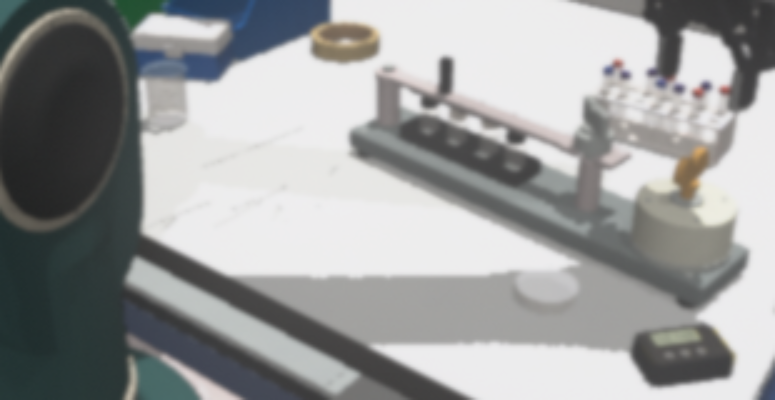

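The scene view shows four vials upright in the four pockets under the shut bar (about (428,125) to (515,160)). The beaker, petri dish and timer are where they started.

```bash
python3 -c "
from rig import robot
print(robot.close_job())"
```

```text
the job is handed in; nothing more can be done
None
```

I handed the job in at about 56 s. My last measurements showed all four vials upright in their pockets (grip about 30 N a finger), the bar shut, the nut dropped and tight at about 2.16 rad and the key holding at about 6.29 rad; the beaker, petri dish and timer did not appear to move, and no verdict came back.

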